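# Load a drill jig under its leaf spring

## Robot

A 7-joint arm with a two-finger parallel gripper is mounted at the origin on the work surface. World frame = base frame: x ahead of the robot, y to its left, z up, the work surface at z = 0. Lengths are in m, angles in rad, forces in N, time in s.
With the tool pointing down it reaches from about 0.4 to 0.925 m from the base axis. Payload 4.1 kg.
Tool frame: the origin (TCP) lies between the finger pads; the fingertips stand tip_reach ahead of it and the grasp point (between the pads) is the TCP (tip_reach is the distance from the TCP to the fingertips, in m); z points along the fingers, y is the line along which they close (so a half turn about z gives the same grasp; the last joint's range is limited). The gripper opens to 85 mm and grips with 20 to 120 N. Pads are 22 mm wide; open, the fingers measure 114 mm over their backs; the gripper's body (76 mm by 85 mm) begins 54 mm behind the grasp point. The pads swing forward as they close: fully open they stand 13 mm farther back than shut.
Start: joints at [1.153, 0.398, 0.045, 1.537, -0.019, 1.207, -0.051], TCP at [0.204, -0.617, 0.25] pointing down, gripper open.
Joint ranges: [-2.82, 2.82], [-0.49, 2.23], [-1.37, 1.46], [0, 2.46], [-1.36, 4.5], [0.23, 2], [-2.94, 2.94]. Speed limits (rad/s): [2.57, 2.57, 3.14, 3.14, 3.14, 3.14, 3.14].

## Interface

Orientations are given as a unit quaternion [w, x, y, z].
In Python, from rig import * gives the robot as it stands.
- The arm moves only by the shell command python3 -m pendant 'ROWS' [FORCE]. ROWS is JSON, a list that holds one entry, the list of rows, each a list of 7 numbers: the shift along the tool's x, y, z in units of 0.12 m (1.0 is 0.12 m), then the turn, a rotation vector about the tool's x, y, z in units of 30 degrees (1.0 is 30 degrees), then the closure, from -1 (fully open) to 1 (shut). In form: [[[x, y, z, rx, ry, rz, jaw], ...]]. A call has 1 to 20 rows; each row shifts and turns the commanded pose from where the row before left it, along the tool's axes as they then stand; what a row does not reach is not made up. A row lasts 1/12 s, in which the tool goes at most 41.7 mm and 7.16 degrees, less where a joint would pass 70% of its speed; a pose out of reach is approached as far as the arm can. A call with a number of a shift or a turn outside -1 to 1 is refused whole. A call with a gripper value outside its range is refused whole. The fingers move at their own pace and stop on an object; FORCE is the grip in N (left out, the last holds). Time passes only in rows, so rows that do not move let the fingers close. It gives the time, the measured TCP pose, the force, the opening and the grip force at its end, in the units of the state.
- get_state(): the state, without advancing time (a new reading comes with each control period).
- get_image(name): name is "scene" or "side" or "wrist"; returns the picture (384x512x3 uint8, blue, green, red); there is no depth.
- calibration(name): a dict with "fx", "fy", "cx", "cy" (pixels), "rvec" (rotation vector, rad) and "tvec" (3), from world to camera coordinates, as OpenCV has them; the wrist camera has in their place "hand_eye" (4x4, takes a point from camera to tool coordinates, whose origin is the TCP and whose axes are the flange's). Camera axes: x right, y down, z forward; pixel columns grow to the right and rows downward; lengths in m; the calibration is good to about 2 mm. A picture is of the moment at which its call begins: read the wrist's pose just before it. calibration takes no time and is no camera call.
- sign_off(): hands the job in; it is judged then, once.
The state is a dict: "t": time; "joint_positions": joint angles; "qvel": joint speeds; "joint_efforts": joint torques, N m; "ee_pos": TCP position; "orientation": TCP orientation; "force": force on the tool from outside, world axes, zero at the start; "wrist_torque": the same for the moment, N m; "grip_width": finger opening in m; "gripper_force": force on a finger pad.
Only numpy, scipy, OpenCV 4.12 (cv2) and the standard library are available. Lean on these libraries where they do the work, as an engineer would, in place of code of your own. Each camera call takes 0.05 s, during which the arm holds its last target. There are 200 camera calls.

## Task

Load the drill jig: with your fingertips press the aluminium blank down flat on the jig's bed against its sprung lifter and, keeping it pressed hard, slide it under the red cross-bar and the leaf spring until it is fully home against the end stop and the lifter has popped up behind it. The blank is only pressed and pushed: never pick it up out of the jig. Then take your hand away, and leave the things around the jig where they stand.

Things in the scene. Friction and masses are not known exactly. Their poses are not given: they have to be found in the camera images.
- jig: steel drill jig fixed to the bench, 250 x 86 mm. Origin: on the bench, below the loading place of the blank's centre; x = feed direction, y across, z up; spans x -75 to +175 mm, rear end open. Flat bed 18 mm above the bench between two side rails (inner faces 52 mm apart, each 17 mm wide, tops 27 mm above the bench, 1 mm lower than the blank's top when flat). Oiled: friction blank on jig about 0.12
- cross_bar (a point): top centre of the red cross-bar that spans the rails, 93 mm along the jig's x, 42 mm above the bench; axes as the jig's. The bar covers x = 88 to 98 mm of the jig, full width; underside 30 mm above the bench, cap screws up to 47 mm. Only a blank pressed flat on the bed passes under it
- jig_stop (a point): middle of the end stop's face that the blank's nose must meet, 159 mm along the jig's x, 28 mm above the bench; axes as the jig's. It lies under a steel bush plate with two drill bushes (x = 141 to 175 mm in the jig, underside 30 mm, top 47 mm above the bench)
- lifter (a joint): sprung brass lifter bar in the bed, x = -48 to +35 mm in the jig, 26 mm wide. Value in m: 0 = up (top 24 mm above the bench, 6 mm over the bed), 0.006 = flush with the bed. About 4 N starts it down, 7 N holds it flush. Up, it holds the blank too high for the cross-bar; once the blank is home (tail at x = 39 mm) it springs up behind it
- leaf (a joint): copper-coloured bronze leaf spring, 30 mm wide, clamped under the cross-bar and trailing in the feed direction (x = 98 to 136 mm in the jig), sloping down to 24 mm above the bench at x = 127 mm. Value in rad: 0 = at rest, about 0.12 = lifted by the blank below it; it then presses with about 12 N
- blank_top (a point): centre of the top face of the flat aluminium blank, 120 x 50 x 10 mm, 110 to 210 g; x to its blue-dyed nose. Green vinyl film on the tail 80 mm of its top grips fingertips (friction 0.9). Lies along the jig's x (1 mm free each side), at first on the raised lifter: top 34 mm above the bench, centre within 6 mm of the jig's x = 0; flat on the bed 28 mm. Pressed beyond the lifter's ends it tips
- blank_nose (a point): middle of the top edge of the blank's nose (blue end), 60 mm ahead of blank_top; it meets jig_stop when the blank is home
- carton: red and brown cutter carton, 95 x 48 x 48 mm, origin centre of underside; leave alone
- cutter: steel shell milling cutter, diameter 56, 30 mm high, origin centre of underside; leave alone
- can: white and blue spray can with a red cap, diameter 54, 152 mm high, origin centre of underside; leave alone
- bin: yellow parts bin, 120 x 100 x 55 mm, origin centre of underside; leave alone
Not all that is in view belongs to the job. What is shaped like the part that bears blank_top but black or orange is not meant.

How it is judged:
By the outcome, as a careful person would: the job done as asked, in the order asked, and still so for the second after the job is handed in, with the robot touching nothing.
It also fails if it takes over 43 s, if anything falls off the work surface, if the arm or the gripper's body presses on something with over 40 N, if the wrist force passes 120 N, or if a joint passes its speed limit or range.

## Working session

There is one attempt and no reset: what is moved stays moved. The work goes in short steps, Python scripts to look and compute and a shell command to move; the robot and the scene stay as the last step left them, time stands still between calls to the robot, and variables do not carry over. Pictures are saved under pics/ and viewed, at most 10 in all, crops included, and the job is handed in when it is done.

```bash
mkdir -p pics; ls
python3 - <<'E'
from rig import *
import cv2
s=get_state();print(s)
for n in("scene","side"):
    cv2.imwrite(f"pics/{n}0.png",cv2.resize(get_image(n),(800,600)));print(calibration(n))
print(calibration("wrist"))
E
```

```text
pics
{'t': 0.0, 'joint_positions': array([ 1.15300471,  0.39914661,  0.04500982,  1.53785245, -0.01868743,
        1.20687421, -0.05074189]), 'qvel': array([ 8.17544924e-04,  3.06449373e-04,  1.06799556e-03,  1.59332584e-03,
       -1.01400544e-03,  6.61103756e-06,  8.60473813e-04]), 'joint_efforts': array([ 5.61885518e-04, -4.75121391e+01,  1.36480417e+00, -2.54219145e+01,
        1.15767468e-02,  9.34887008e-03,  1.49294038e-05]), 'ee_pos': array([ 0.20357631, -0.61669117,  0.24930452]), 'orientation': array([-9.05424775e-04,  9.87315210e-01,  1.58769680e-01, -2.11682051e-04]), 'force': array([-0.33511379, -0.04577138, -0.00365864]), 'wrist_torque': array([0.0265986 , 0.05652674, 0.01204233]), 'gripper_force': 0.0, 'grip_width': 0.08538971700242332}
{'fx': 450.56817900038965, 'fy': 450.56817900038965, 'cx': 252.24843963881673, 'cy': 192.81109967553013, 'rvec': array([ 0.71203994,  2.80762559, -0.78403891]), 'tvec': array([ 0.43487127, -0.22260955,  1.40942561])}
{'fx': 347.37306909386314, 'fy': 347.37306909386314, 'cx': 259.4943750163984, 'cy': 191.38871701366656, 'rvec': array([ 2.14671698, -0.19983031,  0.13074684]), 'tvec': array([-0.52294682,  0.11007279,  0.82714192])}
{'fx': 313.67519472945713, 'fy': 313.67519472945713, 'cx': 255.37353568112474, 'cy': 191.99830132661353, 'hand_eye': array([[ 7.29382008e-04, -9.46739203e-01, -3.22000542e-01,
         8.32400668e-02],
       [ 9.99999506e-01,  4.72920588e-04,  8.74685442e-04,
        -2.02977591e-04],
       [-6.75818313e-04, -3.22001021e-01,  9.46739080e-01,
        -1.24430896e-01],
       [ 0.00000000e+00,  0.00000000e+00,  0.00000000e+00,
         1.00000000e+00]])}
```

View pics/scene0.png

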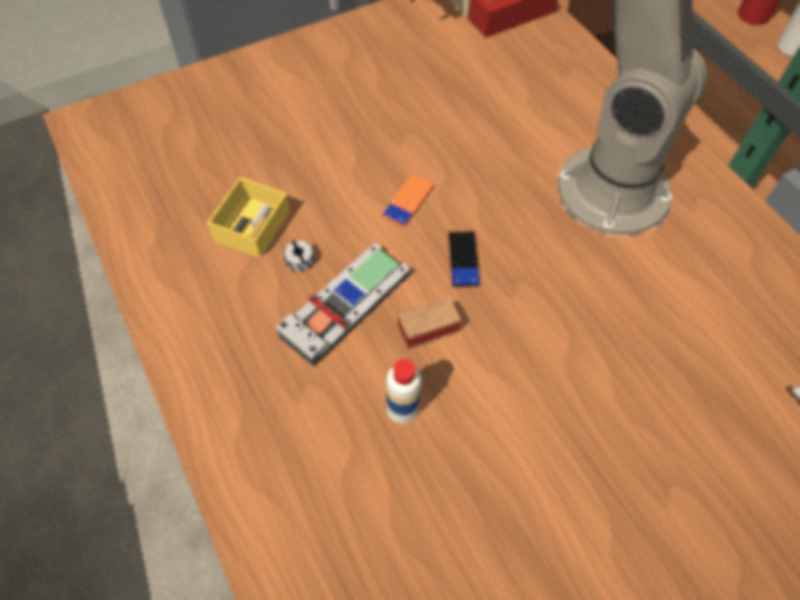

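View pics/side0.png

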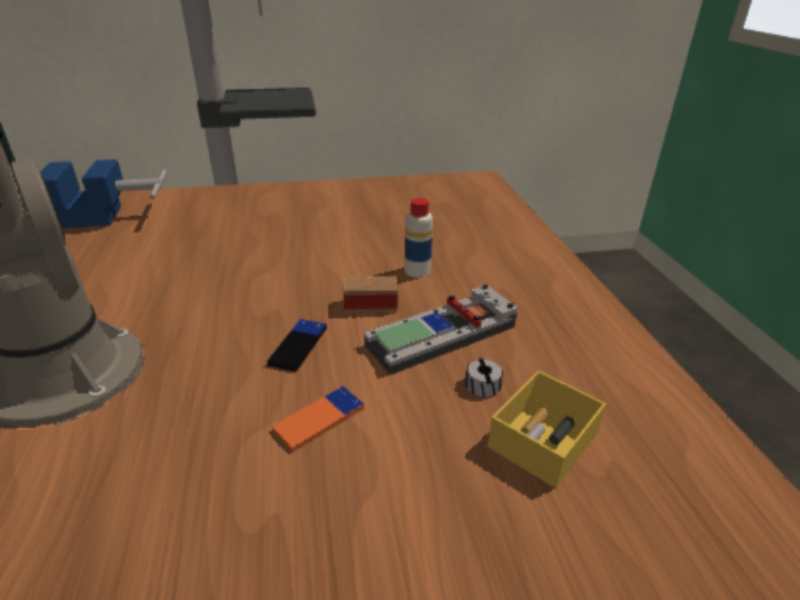

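```bash
python3 -c "
import rig;print([n for n in dir(rig) if n[0]!='_']);print(getattr(rig,'tip_reach',None))"
```

```text
['Unreachable', 'calibration', 'get_image', 'get_state', 'sign_off', 'tip_reach']
0.019
```

```bash
cat > h.py <<'E'
import numpy as np,cv2
from rig import *
from scipy.optimize import least_squares
def cam(n):
    c=calibration(n);K=np.array([[c['fx'],0,c['cx']],[0,c['fy'],c['cy']],[0,0,1]]);return K,np.array(c['rvec']),np.array(c['tvec'])
def proj(n,P):
    K,r,t=cam(n);return cv2.projectPoints(np.array(P,float).reshape(-1,1,3),r,t,K,None)[0][:,0]
def back(n,uv,z):
    K,r,t=cam(n);R=cv2.Rodrigues(r)[0];d=R.T@np.linalg.inv(K)@np.array([*uv,1.]);o=-R.T@t
    return o+d*(z-o[2])/d[2]
def mask(im,lo,hi):
    m=cv2.inRange(cv2.cvtColor(im,cv2.COLOR_BGR2HSV),lo,hi)
    n,l,s,c=cv2.connectedComponentsWithStats(m);return n,l,s,c
E
python3 - <<'E'
from h import *
k=.64
for n,roi in(("scene",(270,235,425,370)),("side",(355,280,530,375))):
    im=get_image(n); x0,y0,x1,y1=[int(v*k) for v in roi]
    cr=im[y0:y1,x0:x1]
    cv2.imwrite(f"pics/crop_{n}.png",cv2.resize(cr,None,fx=6,fy=6,interpolation=cv2.INTER_CUBIC)); print(n,x0,y0)
    nn,l,s,c=mask(cr,(40,50,60),(85,255,255)); i=1+np.argmax(s[1:,4]); ys,xs=np.where(l==i)
    W=np.array([back(n,(x+x0,y+y0),.034)[:2] for x,y in zip(xs,ys)])
    (cx,cy),sz,a=cv2.minAreaRect((W*1000).astype(np.float32)); C=W.mean(0)
    w,v=np.linalg.eigh(np.cov(W.T)); print("film",C,(cx,cy),sz,a,"axis",np.degrees(np.arctan2(v[1,1],v[0,1])))
    print("blue/nose", [back(n,np.array(p)*k,.034)[:2].round(3) for p in ([(349,292)] if n=="scene" else [(438,323)])])
P={"can":((403,415),(418,270)),"carton":((430,330),(370,300)),"cutter":((299,258),(484,385)),"bin":((248,225),(545,440))}
for o,(a,b) in P.items(): print(o,back("scene",np.array(a)*k,.01)[:2].round(3),back("side",np.array(b)*k,.01)[:2].round(3))
E
```

```text
scene 172 150
film [ 0.51744092 -0.03583102] (517.1550903320312, -36.278560638427734) (79.22144317626953, 48.63961410522461) 19.41897201538086 axis -160.23870295905255
blue/nose [array([ 0.579, -0.014])]
side 227 179
film [ 0.52067407 -0.03863051] (520.888916015625, -37.7169303894043) (80.06564331054688, 48.37295150756836) 19.519227981567383 axis -160.58345498359893
blue/nose [array([ 0.583, -0.021])]
can [0.602 0.225] [0.596 0.192]
carton [0.484 0.109] [0.487 0.101]
cutter [ 0.621 -0.138] [ 0.621 -0.153]
bin [ 0.675 -0.254] [ 0.667 -0.269]
```

View pics/crop_scene.png

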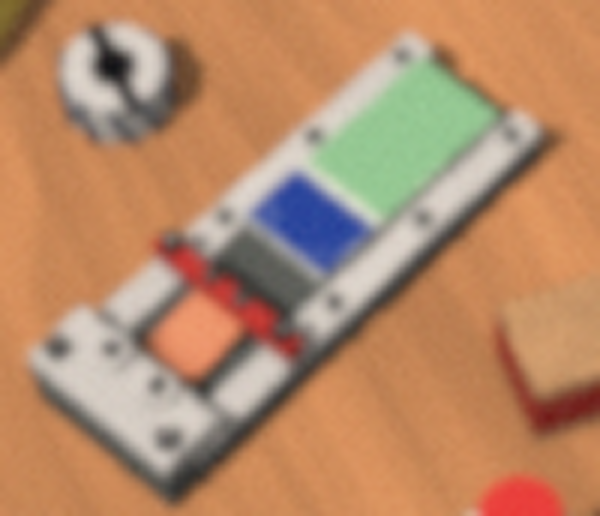

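Run:
```python
from h import *
from scipy.spatial.transform import Rotation as Ro
s=get_state();q=s['orientation'];R=Ro.from_quat(np.roll(q,-1)).as_matrix();print(R.round(3))
a=np.radians(19.5);ux=np.array([np.cos(a),np.sin(a)]);F=np.array([.519,-.037])
B=F+.02*ux;T=np.array([*(B-.034*ux),.12]);print("T",T,"shift tool units",R.T@(T-s['ee_pos'])/.12,"closed tips z")
```

```text
[[ 0.95   0.314 -0.   ]
 [ 0.314 -0.95   0.001]
 [-0.    -0.001 -1.   ]]
T [ 0.50580302 -0.0416733   0.12      ] shift tool units [ 3.89395571 -3.76132496  1.08477565] closed tips z
```

```bash
python3 -m pendant '[[[0.216,-0.209,0,0,0,-0.04,1],[0.216,-0.209,0,0,0,0,1],[0.216,-0.209,0,0,0,0,1],[0.216,-0.209,0,0,0,0,1],[0.216,-0.209,0,0,0,0,1],[0.216,-0.209,0,0,0,0,1],[0.216,-0.209,0,0,0,0,1],[0.216,-0.209,0,0,0,0,1],[0.216,-0.209,0.03,0,0,0,1],[0.216,-0.209,0.06,0,0,0,1],[0.216,-0.209,0.06,0,0,0,1],[0.216,-0.209,0.06,0,0,0,1],[0.216,-0.209,0.06,0,0,0,1],[0.216,-0.209,0.06,0,0,0,1],[0.216,-0.209,0.06,0,0,0,1],[0.216,-0.209,0.06,0,0,0,1],[0.216,-0.209,0.03,0,0,0,1],[0.216,-0.209,0,0,0,0,1],[0,0,0,0,0,0,1],[0,0,0,0,0,0,1]]]' 40
python3 - <<'E'
from h import *
from scipy.spatial.transform import Rotation as Ro
s=get_state();im=get_image("wrist");cv2.imwrite("pics/w1.png",cv2.resize(im,(800,600)))
print(s['ee_pos'],s['orientation'],s['t'],s['force'],s['joint_positions'].round(2))
p=np.array((230,298))/6+(172,150);b=back("scene",p,.042);print("bar",b)
a=np.radians(19.5);ux=np.array([np.cos(a),np.sin(a)]);print("jig0 from bar",b[:2]-.093*ux)
E
```

```text
t: 1.87
ee_pos: [0.4944, -0.0341, 0.1926]
orientation: [-0.0, 0.985, 0.172, 0.0]
force: [-0.3, -0.2, -0.4]
grip_width: -0.0
gripper_force: 0.0
[ 0.49439415 -0.03410174  0.19263964] [-3.33577603e-04  9.85168817e-01  1.71587544e-01  7.34397402e-05] 1.8667 [-0.31542372 -0.17443793 -0.4203932 ] [ 0.36  0.2  -0.43  1.96  0.1   1.01 -1.33]
bar [0.62937119 0.01042017 0.042     ]
jig0 from bar [ 0.54170553 -0.02062386]
```

View pics/w1.png

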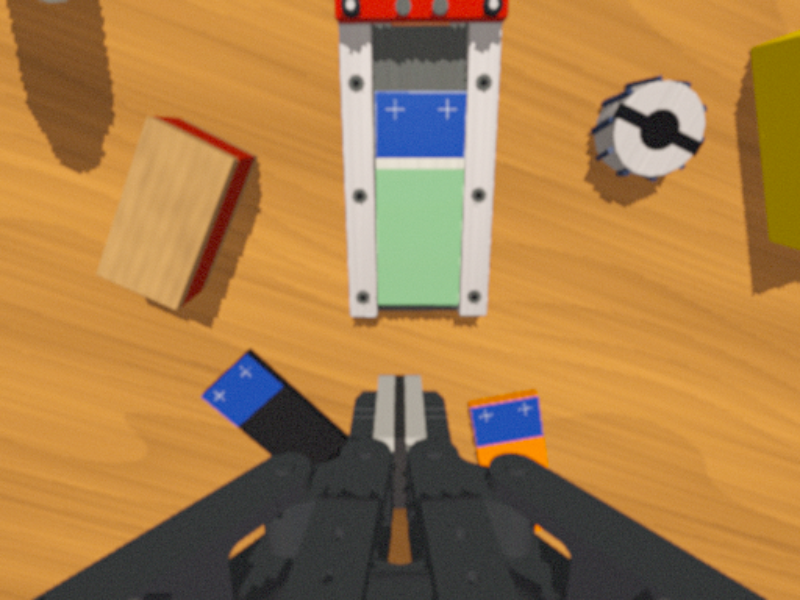

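```bash
cat >> h.py <<'E'
from scipy.spatial.transform import Rotation as Ro
def wback(uv,z,s):
    c=calibration("wrist");H=np.array(c['hand_eye']);R=Ro.from_quat(np.roll(s['orientation'],-1)).as_matrix()
    d=R@H[:3,:3]@np.array([(uv[0]-c['cx'])/c['fx'],(uv[1]-c['cy'])/c['fy'],1]);o=s['ee_pos']+R@H[:3,3]
    return (o+d*(z-o[2])/d[2])[:2]
E
python3 - <<'E'
from h import *
s=get_state();g=lambda p,z:wback(np.array(p)*.64,z,s)
tl,tr,fl,fr,nl,nr=[g(p,.034) for p in((376,306),(461,306),(377,168),(466,168),(375,91),(467,91))]
t=(tl+tr)/2;n=(nl+nr)/2;f=(fl+fr)/2
print("tail",t,"film front",f,"nose",n,"len",np.linalg.norm(n-t),np.linalg.norm(f-t),"yaw",np.degrees(np.arctan2(*(n-t)[::-1])))
R=Ro.from_quat(np.roll(s['orientation'],-1)).as_matrix()
print("rails rear mid",(g((350,317),.027)+g((488,314),.027))/2,"bar rear top edge",(g((338,20),.042)+g((506,20),.042))/2)
u=(n-t)/np.linalg.norm(n-t);c=(n+t)/2
for d in(-.034,): 
    T=np.array([*(c+d*u),.058]);print("c",c,"T",T,"units",R.T@(T-s['ee_pos'])/.12)
E
```

```text
tail [ 0.48171173 -0.05324906] film front [ 0.55895101 -0.02640596] nose [ 0.59603123 -0.01229426] len 0.12143411469443639 0.08177076208162477 yaw 19.709990217585684
rails rear mid [ 0.47359366 -0.0568368 ] bar rear top edge [ 0.62596063 -0.0013079 ]
c [ 0.53887148 -0.03277166] T [ 0.50686348 -0.04423848  0.058     ] units [0.0819267  0.09944543 1.12064406]
```

```bash
python3 -m pendant '[[[0.04,0.03,0.1,0,0,0,1],[0.04,0.04,0.24,0,0,0,1],[0.035,0.03,0.28,0,0,0,1],[0,0,0.24,0,0,0,1],[0,0,0.15,0,0,0,1],[0,0,0.06,0,0,0,1],[0,0,0,0,0,0,1]]]'
python3 - <<'E'
from h import *
s=get_state();d=s['ee_pos'][:2]-np.array([.5437,-.0313]);a=np.radians(19.8)
print(s['ee_pos'],"jig xy",d@[np.cos(a),np.sin(a)],d@[-np.sin(a),np.cos(a)],s['force'])
E
```

```text
t: 2.5
ee_pos: [0.5089, -0.0448, 0.062]
orientation: [-0.0, 0.986, 0.168, -0.002]
force: [0.6, 0.5, 0.8]
grip_width: -0.0001
gripper_force: 0.0
[ 0.50888152 -0.04475235  0.06201435] jig xy -0.03731685529158854 -0.0008627142151012577 [0.60639802 0.53385385 0.76053283]
```

```bash
python3 -m pendant '[[[0.02,0,0.05,0,0,-0.01,1],[0,0,0.04,0,0,0,1],[0,0,0.03,0,0,0,1],[0,0,0,0,0,0,1],[0,0,0,0,0,0,1]]]'; python3 -m pendant '[[[0,0,0.02,0,0,0,1],[0,0,0.015,0,0,0,1],[0,0,0,0,0,0,1],[0,0,0,0,0,0,1]]]'
```

```text
t: 2.92
ee_pos: [0.514, -0.0425, 0.0507]
orientation: [0.0, 0.985, 0.172, 0.001]
force: [0.0, -0.9, 3.0]
grip_width: 0.0003
gripper_force: 1.5
t: 3.25
ee_pos: [0.5148, -0.0424, 0.0471]
orientation: [0.001, 0.985, 0.172, 0.002]
force: [-0.5, -0.9, 10.1]
grip_width: 0.0001
gripper_force: 4.6
```

```bash
python3 -m pendant '[[[0,0,-0.06,0,0,0,1],[0,0,-0.06,0,0,0,1],[-0.045,0,0,0,0,0,1],[0,0,0,0,0,0,1],[0,0,0.06,0,0,0,1],[0,0,0.06,0,0,0,1],[0,0,0.02,0,0,0,1],[0,0,0.015,0,0,0,1],[0,0,0,0,0,0,1],[0,0,0,0,0,0,1]]]'; python3 -m pendant '[[[0,0,0.02,0,0,0,1],[0,0,0,0,0,0,1],[0,0,0,0,0,0,1]]]'
python3 - <<'E'
from h import *
im=get_image("wrist");cv2.imwrite("pics/w2.png",cv2.resize(im,(800,600)));print(get_state()['t'])
E
```

```text
t: 4.08
ee_pos: [0.5151, -0.0439, 0.0469]
orientation: [0.002, 0.985, 0.172, 0.006]
force: [-2.8, -0.1, 36.4]
grip_width: -0.0002
gripper_force: 18.4
t: 4.33
ee_pos: [0.5171, -0.0432, 0.0468]
orientation: [0.002, 0.985, 0.172, 0.008]
force: [-4.3, 0.6, 51.6]
grip_width: 0.0
gripper_force: 25.7
4.3833
```

View pics/w2.png

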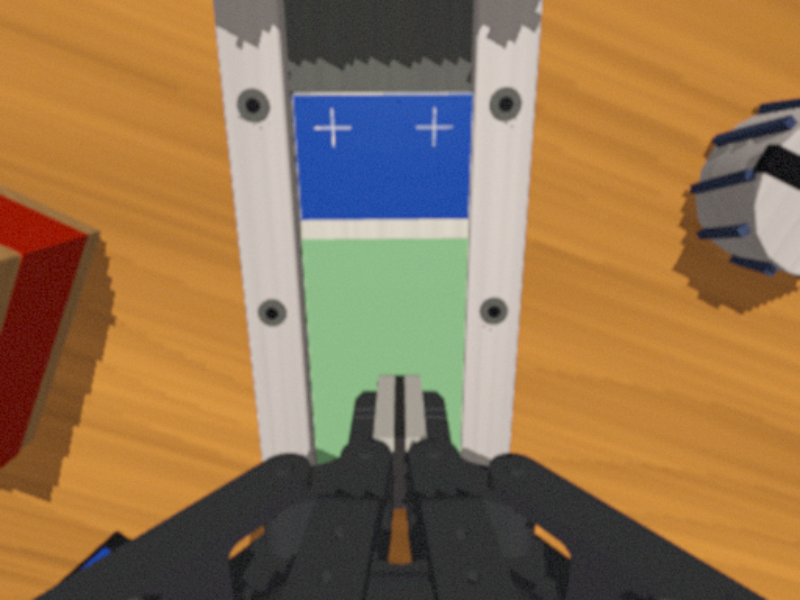

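Run:
```python
from h import *
s=get_state();g=lambda p,z=.028:wback(np.array(p)*.64,z,s)
J=np.array([.5437,-.0313]);a=np.radians(19.8);u=np.array([np.cos(a),np.sin(a)]);v=np.array([-u[1],u[0]])
for n,p in dict(nose=(384,93),film=(384,238),tip=(400,376)).items(): d=g(p)-J;print(n,d@u,d@v)
d=s['ee_pos'][:2]-J;print("tcp",d@u,d@v,s['force'])
```

```text
nose 0.06487324953690847 0.0018536507984667065
film 0.024966564410855076 0.0022090003939471857
tip -0.02047956037115609 -0.0026039443960780063
tcp -0.029087921524596456 -0.002195059788952958 [-4.81525867  1.18634328 51.32839023]
```

```bash
python3 -m pendant '[[[0.03,0,0,0,0,0,1],[0.03,0,0,0,0,0,1],[0.03,0,0,0,0,0,1],[0.03,0,0,0,0,0,1],[0.03,0,0,0,0,0,1],[0.03,0,0,0,0,0,1]]]'; python3 -m pendant '[[[0.03,0,0,0,0,0,1],[0.03,0,0,0,0,0,1],[0.03,0,0,0,0,0,1],[0.03,0,0,0,0,0,1]]]'
python3 - <<'E'
from h import *
s=get_state();im=get_image("wrist");cv2.imwrite("pics/w3.png",cv2.resize(im,(800,600)))
J=np.array([.5437,-.0313]);a=np.radians(19.8);u=np.array([np.cos(a),np.sin(a)]);v=np.array([-u[1],u[0]])
d=s['ee_pos'][:2]-J;print("tcp",d@u,d@v,s['force'])
E
```

```text
t: 4.88
ee_pos: [0.5369, -0.036, 0.0468]
orientation: [0.002, 0.985, 0.172, 0.008]
force: [-4.5, 0.8, 49.6]
grip_width: -0.0002
gripper_force: 24.6
t: 5.22
ee_pos: [0.5502, -0.0311, 0.0468]
orientation: [0.002, 0.985, 0.172, 0.008]
force: [-5.7, 0.0, 47.6]
grip_width: -0.0001
gripper_force: 23.7
tcp 0.006233884214375344 -0.0019975915350762567 [-5.71223112e+00  3.44168706e-03  4.75947214e+01]
```

View pics/w3.png

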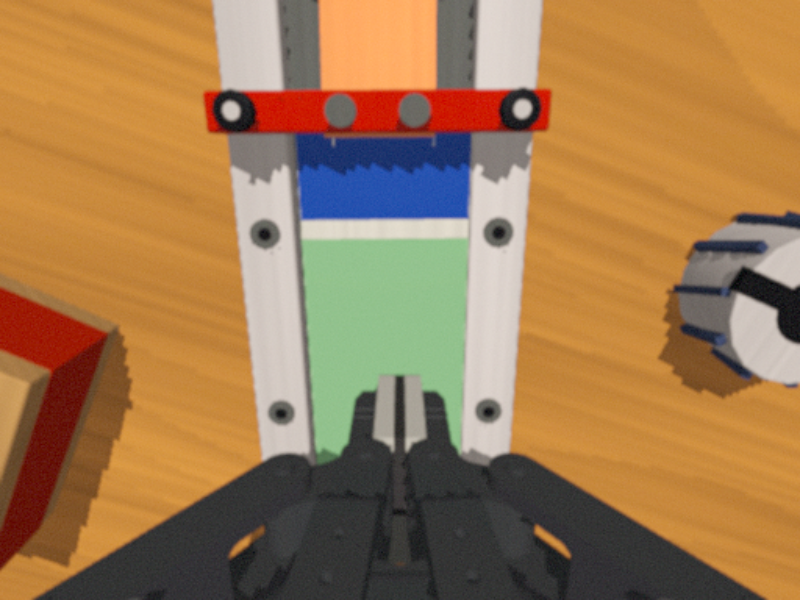

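```bash
python3 -m pendant '[[[0.03,0,0,0,0,0,1],[0.03,0,0,0,0,0,1],[0.03,0,0,0,0,0,1],[0.03,0,0,0,0,0,1],[0.03,0,0,0,0,0,1],[0.03,0,0,0,0,0,1],[0.03,0,0,0,0,0,1]]]'; python3 -m pendant '[[[0.03,0,0.003,0,0,0,1],[0.03,0,0.002,0,0,0,1],[0.03,0,0,0,0,0,1],[0.03,0,0,0,0,0,1],[0.03,0,0,0,0,0,1],[0.03,0,0,0,0,0,1]]]'
python3 - <<'E'
from h import *
s=get_state();im=get_image("wrist");cv2.imwrite("pics/w4.png",cv2.resize(im,(800,600)))
J=np.array([.5437,-.0313]);a=np.radians(19.8);u=np.array([np.cos(a),np.sin(a)]);v=np.array([-u[1],u[0]])
d=s['ee_pos'][:2]-J;print("tcp",d@u,d@v,s['force'])
E
```

```text
t: 5.85
ee_pos: [0.5715, -0.0233, 0.0468]
orientation: [0.002, 0.985, 0.171, 0.005]
force: [-8.6, 0.5, 49.5]
grip_width: 0.0001
gripper_force: 24.7
t: 6.35
ee_pos: [0.592, -0.0158, 0.0468]
orientation: [0.002, 0.985, 0.171, 0.005]
force: [-9.9, -0.7, 49.7]
grip_width: 0.0
gripper_force: 24.9
tcp 0.05071838109085031 -0.0017448627444053948 [-9.94624274 -0.67834727 49.71122056]
```

View pics/w4.png

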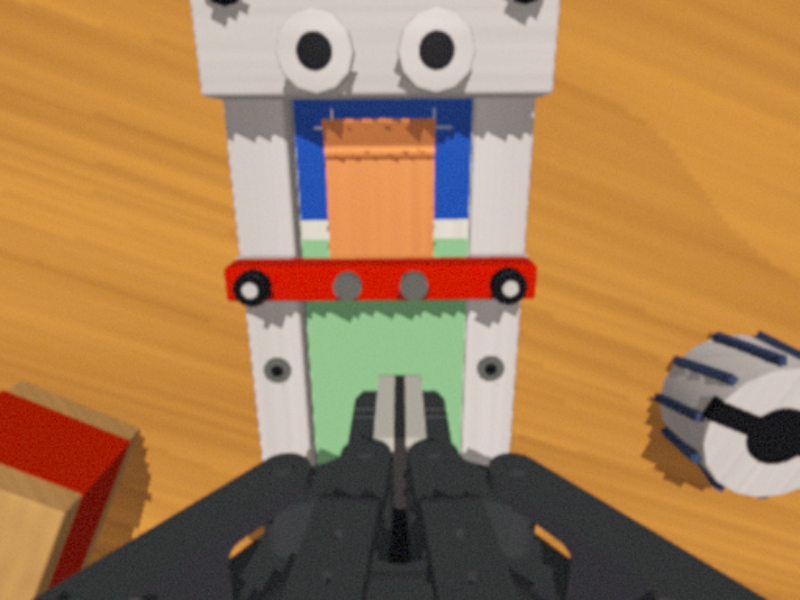

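```bash
python3 -m pendant '[[[0.02,0,0,0,0,0,1],[0.02,0,0,0,0,0,1],[0.02,0,0,0,0,0,1],[0.02,0,0,0,0,0,1]]]'; python3 -m pendant '[[[0.02,0,0,0,0,0,1],[0.02,0,0,0,0,0,1],[0,0,0,0,0,0,1]]]';python3 -m pendant '[[[0.02,0,0,0,0,0,1],[0,0,0,0,0,0,1]]]'
```

```text
t: 6.73
ee_pos: [0.6016, -0.0122, 0.0469]
orientation: [0.002, 0.985, 0.172, 0.006]
force: [-6.6, 0.3, 45.7]
grip_width: -0.0
gripper_force: 23.0
t: 6.98
ee_pos: [0.6068, -0.0104, 0.0469]
orientation: [0.002, 0.985, 0.172, 0.007]
force: [-5.6, -0.6, 45.4]
grip_width: -0.0002
gripper_force: 22.5
t: 7.15
ee_pos: [0.6072, -0.0102, 0.0468]
orientation: [0.002, 0.985, 0.171, 0.005]
force: [-10.7, -1.9, 49.6]
grip_width: 0.0003
gripper_force: 24.8
```

```bash
python3 -m pendant '[[[0.02,0,0,0,0,0,1],[0,0,0,0,0,0,1]]]';python3 -m pendant '[[[0.02,0,0,0,0,0,1],[0,0,0,0,0,0,1],[0,0,0,0,0,0,1]]]'
python3 - <<'E'
from h import *
s=get_state();im=get_image("wrist");cv2.imwrite("pics/w5.png",cv2.resize(im,(800,600)));print(s['ee_pos'],s['force'])
E
```

```text
t: 7.32
ee_pos: [0.6074, -0.0102, 0.0468]
orientation: [0.002, 0.985, 0.171, 0.002]
force: [-14.7, -2.2, 54.5]
grip_width: -0.0
gripper_force: 27.2
t: 7.57
ee_pos: [0.6075, -0.0102, 0.0468]
orientation: [0.003, 0.985, 0.171, -0.0]
force: [-18.7, -2.9, 58.7]
grip_width: 0.0
gripper_force: 29.4
[ 0.60749159 -0.01016472  0.04680679] [-18.72408655  -2.8703342   58.71822194]
```

View pics/w5.png

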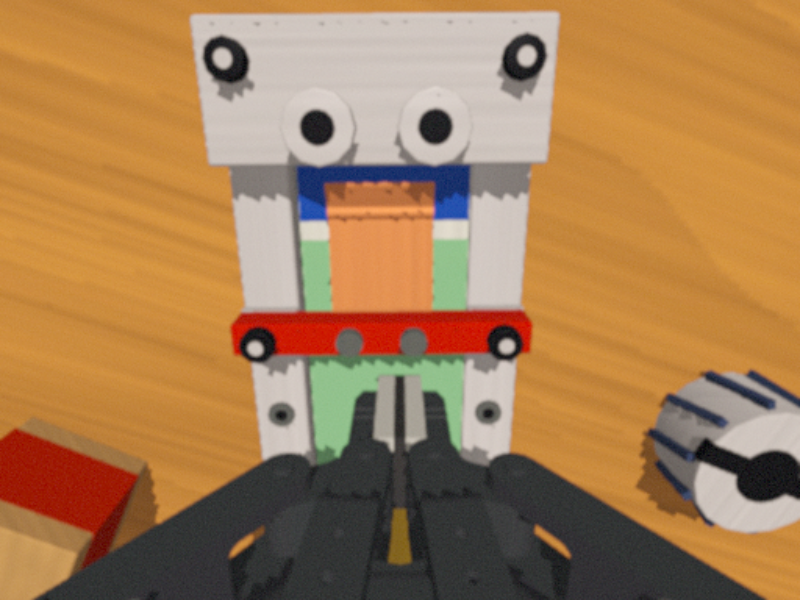

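```bash
python3 -m pendant '[[[0,0,-0.05,0,0,0,1],[0,0,-0.08,0,0,0,1],[0,0,-0.15,0,0,0,1],[-0.1,0,-0.2,0,0,0,1],[-0.25,0,-0.2,0,0,0,1],[-0.25,0,-0.2,0,0,0,1],[-0.2,0,-0.1,0,0,0,1],[-0.1,0,0,0,0,0,1],[0,0,0,0,0,0,1],[0,0,0,0,0,0,1]]]'
python3 - <<'E'
from h import *
s=get_state();im=get_image("wrist");cv2.imwrite("pics/w6.png",cv2.resize(im,(800,600)));print(s['ee_pos'],s['force'])
im=get_image("side");cv2.imwrite("pics/s6.png",cv2.resize(im[170:250,220:345],None,fx=6,fy=6,interpolation=cv2.INTER_CUBIC))
E
```

```text
t: 8.45
ee_pos: [0.5044, -0.0454, 0.1549]
orientation: [-0.0, 0.985, 0.171, -0.0]
force: [-0.1, -0.8, -0.5]
grip_width: 0.0002
gripper_force: 0.0
[ 0.50439923 -0.04539786  0.15489844] [-0.08239995 -0.81792403 -0.50112188]
```

View pics/w6.png

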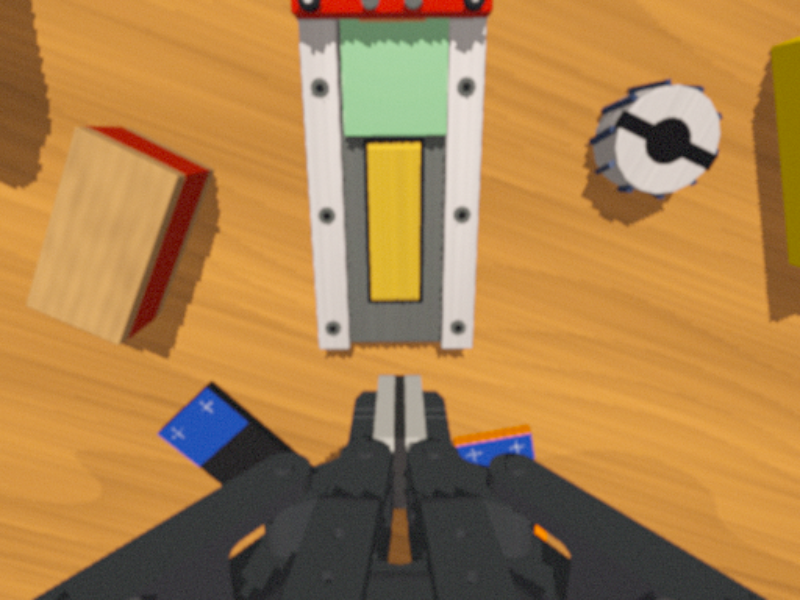

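View pics/s6.png

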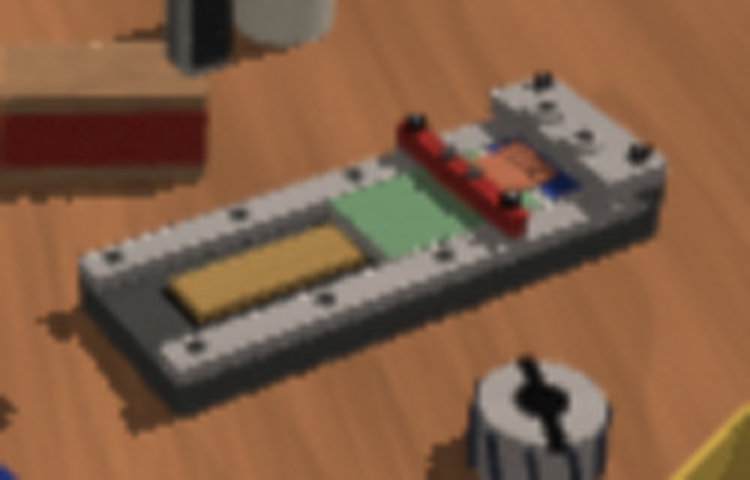

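The blank's tail (wrist 395,137) is clear of the lifter, which is visible full length and raised (wrist 395,220; side crop 265,270). The nose is under the bush plate and the surrounding things look unmoved.

```bash
python3 -c "
from rig import *
print(sign_off())"
```

```text
the job is handed in; nothing more can be done
None
```

The blank is home against the end stop with the lifter up behind it, the hand is clear, and the job was handed in at about 8.5 s; the sign-off returned no verdict.

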